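# Put the grinding wheel back in its bay and shut the chest

### The arm

A 6-joint arm with a two-finger parallel gripper is mounted at the origin on the work surface. World frame = base frame: x ahead of the robot, y to its left, z up, the work surface at z = 0. Lengths are in mm, angles in degrees, forces in N, time in s.
With the tool pointing down it reaches from about 325 to 1000 mm from the base axis. Payload 5.1 kg.
Tool frame: the origin (TCP) lies at the very end of the fingers, on their centre line; the grasp point (between the pads) lies 19 mm behind it; z points along the fingers, x is the direction in which the jaws open and shut, and the axes are right-handed (so a half turn about z gives the same grasp; the last joint's range is limited). The gripper opens to 85 mm and grips with 20 to 120 N. Pads are 22 mm wide; open, the fingers measure 114 mm over their backs; the gripper's body (76 mm by 85 mm) begins 54 mm behind the grasp point. The pads swing forward as they close: fully open they stand 13 mm farther back than shut.
Start: joints at [-77.498, 7.093, 94.555, -0, 78.352, -4.733], TCP at [192.552, -620.813, 231.322] pointing down, gripper open.
Joint ranges: [-149.61, 149.61], [-58.7, 133.49], [1.44, 155.28], [-77.14, 257.14], [18.33, 153.61], [-166.67, 166.67]. Speed limits (degrees/s): [147.25, 147.25, 180, 180, 180, 180].

### API

Orientations are given as a 3x3 rotation matrix whose columns are the frame's x, y, z axes.
In Python, from rig import bot gives the robot as it stands.
- The arm moves only by the shell command python3 -m crank 'ROWS' [FORCE]. ROWS is a JSON object of lists of equal length, an entry for each row: "fingers": the finger opening in cm, from 0 to 8.54; "dp": the shift along the tool's x, y, z in cm, a list of three; "dr": the turn, a rotation vector about the tool's x, y, z in rad, a list of three. A call has exactly 5 rows; each row is the pose to reach, as a shift and turn from the pose commanded when the call began, along the tool's axes at that moment; what a row does not reach only later rows make up. A row lasts 1/12 s, in which the tool goes at most 41.7 mm and 7.16 degrees, less where a joint would pass 70% of its speed; a pose out of reach is approached as far as the arm can. A call with a gripper value outside its range is refused whole. The fingers move at their own pace and stop on an object; FORCE is the grip in N (left out, the last holds). Time passes only in rows, so rows that repeat a pose let the fingers close, or fill a call up. It gives the time, the measured TCP pose, the force and the opening at its end, in the units of the state.
- bot.state(): the state, without advancing time (a new reading comes with each control period).
- bot.capture(name): name is "scene" or "top" or "wrist"; returns a dict with "frame" (480x640x3 uint8, red, green, blue), "fx", "fy", "cx", "cy" (pixels), "pose" (4x4, takes a point from camera to world coordinates); the wrist camera has in their place "mount" (4x4, takes a point from camera to tool coordinates, whose origin is the TCP and whose axes are the tool frame's). Camera axes: x right, y down, z forward; pixel columns grow to the right and rows downward; lengths in mm; the calibration is good to about 2 mm. A picture is of the moment at which its call begins: read the wrist's pose just before it. There is no depth.
- bot.close_job(): hands the job in, once; it reports no verdict.
The state is a dict: "time": time; "joints": joint angles; "qvel": joint speeds; "joint_torque": joint torques, N m; "ee_pos": TCP position; "tool_rot": TCP orientation; "ft_force": force on the tool from outside, world axes, zero at the start; "ft_torque": the same for the moment, N m; "gripper_width": finger opening in mm.
Only numpy, scipy, OpenCV 4.12 (cv2) and the standard library are available. Lean on these libraries where they do the work, as an engineer would, in place of code of your own. Each camera call takes 0.05 s, during which the arm holds its last target. There are 200 camera calls.

### The job

The round grinding wheel is lying on the lowered drop-front flap of the stone chest. Return it fully home into its own bay, the one whose label shows a disc, then swing the flap up until the chest is fully shut. Leave the other stones and everything else on the bench where they are.

Things in the scene. Friction and masses are not known exactly. Their poses are not given: they have to be found in the camera images.
- wheel: Grey round grinding wheel lying flat, 92 mm in diameter and 25 mm thick, 0.4 kg, solid (no open hole); too wide for the gripper to span. Origin: centre of its underside.
- chest: Fixed open-topped dark wooden chest, 420 mm wide, with three bays in a row, open towards the robot. Origin: at bench level under the middle of the front hinge line; x points into the bays, y along the row, z up. Bay centres at x = 53, y = -114, 0, 114 mm; floors at z = 45 mm. Outer side walls (14 mm) and back wall reach z = 180 mm.
- bay_round (a point): Centre of the floor of the wheel's own bay; axes as the chest's. Each bay is 106 mm wide and 106 mm deep, with low walls 40 mm high: dividers 8 mm thick, 29 mm at the two ends.
- label_round: White label plate 50 x 70 x 4 mm with a raised dark disc emblem, lying on the ledge behind the back wall, right behind the wheel's bay, 180 mm above the bench. Two like plates with a square and a bar emblem mark the other bays; which is where varies. Origin: centre of its underside; axes as the chest's.
- flap (a joint): Drop-front flap hinged along its bottom edge at the bays' front: 0 = upright, chest shut; 1.571 = lowered, level, upper face flush with the bay floors (45 mm above the bench). Stiff hinge: stays where left, needs about 4 N at the bar. Panel 390 mm wide, 130 mm from hinge to free edge, 12 mm thick.
- flap_bar (a point): Middle of the flap's round steel pull bar: 12 mm diameter, 150 mm long, parallel to the hinge and 172 mm from it, beyond the flap's free edge with a 36 mm clear gap; 10 mm arms hold its two ends. Its axis is 6 mm outside the flap's inner (upper when lowered) face: 39 mm above the bench when lowered.
- flap_hinge (a point): Middle of the flap's hinge axis, 45 mm above the bench; axes as the chest's. The bar moves on a circle about this axis.
- square_stone: Grey square stone 85 x 85 x 25 mm, already home in the bay with the square label. Leave alone. Origin: centre of its underside.
- bar_stone: Grey bar-shaped stone 95 x 30 x 30 mm (long along y) on the bench to the left. Leave alone. Origin: centre of its underside.
- cup: White cup, 80 mm across, 65 mm high, left of the chest. Leave alone. Origin: centre of its underside.
- jar: Amber jar with a steel cap, 68 mm across, 100 mm high, right of the chest. Leave alone. Origin: centre of its underside.
- driver: Screwdriver 180 mm long lying on the bench, nearer the robot than the flap, to the right. Leave alone. Origin: on the bench under its middle.
- agate: Rough reddish stone, 86 mm across, 42 mm high, right of the flap. Leave alone. Origin: centre of its underside.
Things that resemble listed ones, but are neither listed nor needed, are in the scene too. What is shaped like the wheel but green or purple is not meant.

How it is judged (in metres and radians):
On the way, in this order (a step that is already met when the one before it is completed fails the run):
1. the wheel lies inside the bay with the disc label (x of wheel in the frame of bay_round between -0.02 and 0.02 m and y of wheel in the frame of bay_round between -0.02 and 0.02 m and z of wheel in the frame of bay_round between -0.008 and 0.008 m), for 0.1 s.
2. the flap is swung up shut (value of joint flap below 0.08 rad), for 0.2 s.
At the end, for the whole second after the job is handed in: The wheel lies flat and at rest on the floor of the bay with the disc label, its centre within 20 mm of the bay's centre each way and 8 mm in height, and the flap is shut to within 0.08 rad (all of step 1 and angle between wheel's own z axis and vertical below 0.1 rad and value of joint flap below 0.08 rad and linear speed of wheel below 0.02 m/s); the robot touches nothing.
It fails at once if the square stone or the bar stone is moved by more than 20 mm (distance of any of square_stone, bar_stone from where it was at the start of the episode above 0.02 m).
It fails at once if another thing on the bench (cup, jar, screwdriver, rough stone) is moved by more than 20 mm (distance of any of cup, jar, driver, agate from where it was at the start of the episode above 0.02 m).
It also fails if it takes over 67 s, if anything falls off the work surface, if the arm or the gripper's body presses on something with over 40 N, if the wrist force passes 120 N, or if a joint passes its speed limit or range.

## Working session

There is one attempt and no reset: what is moved stays moved. The work goes in short steps, Python scripts to look and compute and a shell command to move; the robot and the scene stay as the last step left them, time stands still between calls to the robot, and variables do not carry over. Pictures are saved under pics/ and viewed, about 8 in all and at most 12, crops included, and the job is handed in when it is done.

```bash
ls; mkdir -p pics; python3 - <<'E'
from rig import bot
import cv2,numpy as np
s=bot.state();print(s)
for n in("scene","top"):
    c=bot.capture(n);cv2.imwrite(f"pics/{n}0.png",c["frame"][:,:,::-1]);print(n,c["fx"],c["fy"],c["cx"],c["cy"],np.round(c["pose"],3).tolist())
c=bot.capture("wrist");print(np.round(c["mount"],3).tolist(),c["fx"])
E
```

```text
pics
{'time': 0.0, 'joints': array([-7.74971258e+01,  7.13552349e+00,  9.46328080e+01, -9.60294600e-04,
        7.83533722e+01, -4.73305393e+00]), 'qvel': array([-0.02261643,  0.0234257 , -0.0539843 ,  0.11948763, -0.0773992 ,
        0.03917106]), 'joint_torque': array([ 8.18369135e-04, -4.23609352e+01, -3.65450156e+01,  3.50793118e-05,
        7.01893412e-03, -8.64912153e-06]), 'ee_pos': array([ 192.43059041, -620.22506755,  230.04327253]), 'tool_rot': array([[ 2.96309757e-01, -9.55091776e-01, -4.75875584e-04],
       [-9.55089546e-01, -2.96310097e-01,  2.07020166e-03],
       [-2.11823932e-03, -1.58917155e-04, -9.99997744e-01]]), 'ft_force': array([-0.63363024,  0.01817151,  0.36551054]), 'ft_torque': array([-0.01624152, -0.03559738,  0.01796277]), 'gripper_width': 85.34264862742772}
scene 568.740729204298 568.740729204298 313.77998270340987 241.51597029262075 [[-0.286, 0.805, -0.52, 1222.512], [0.958, 0.233, -0.166, 240.34], [-0.013, -0.545, -0.838, 1210.531], [0.0, 0.0, 0.0, 1.0]]
top 476.4077873536444 476.4077873536444 324.96975337528744 234.66236935781768 [[-0.0, -0.997, 0.075, 460.277], [-1.0, 0.001, 0.013, 1.084], [-0.014, -0.075, -0.997, 1251.376], [0.0, 0.0, 0.0, 1.0]]
[[1.0, -0.0, 0.0, 1.131], [0.0, 0.946, 0.324, -83.57], [-0.0, -0.324, 0.946, -142.567], [0.0, 0.0, 0.0, 1.0]] 356.5495194169797
```

View pics/scene0.png

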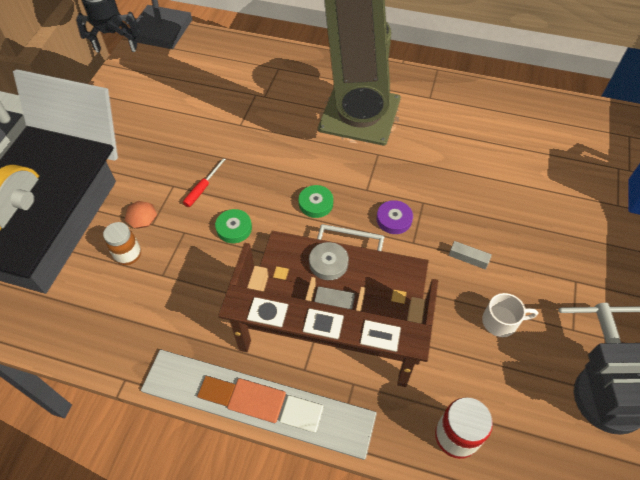

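View pics/top0.png

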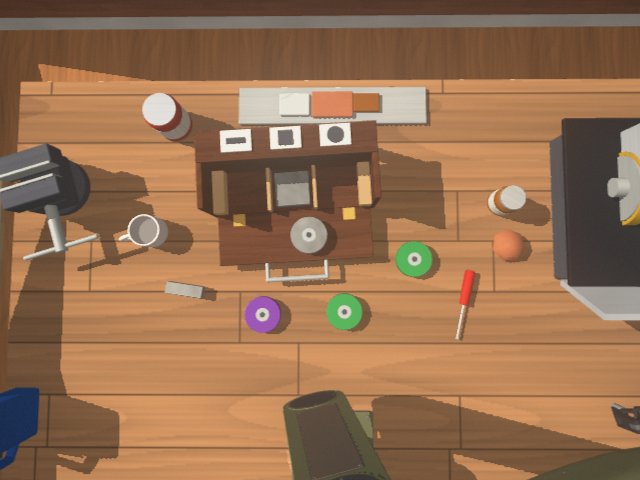

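Scene view: labels along the ledge are disc (268,312), square (323,323) and bar (381,335). In the top view the disc label is at (335,134), so its bay is the rightmost one.
Wheel candidates (top view): grey (309,235) on the flap, green (414,259) and (344,311), purple (262,314). Grey on the flap fits. I'll confirm with a crop and measure.

```bash
cat > h.py <<'E'
import numpy as np,cv2
from rig import bot
def ray(c,uv,z,pose=None):
    P=c["pose"] if pose is None else pose
    d=P[:3,:3]@np.array([(uv[0]-c["cx"])/c["fx"],(uv[1]-c["cy"])/c["fy"],1])
    o=P[:3,3]; return o+d*(z-o[2])/d[2]
def wpose(c,s):
    T=np.eye(4);T[:3,:3]=s["tool_rot"];T[:3,3]=s["ee_pos"];return T@c["mount"]
def togo(s,p,R=None):
    "shift in tool axes, cm; turn rotvec"
    from scipy.spatial.transform import Rotation as Ro
    print("dp cm",np.round(s["tool_rot"].T@(np.array(p)-s["ee_pos"])/10,2))
    if R is not None: print("dr",np.round(Ro.from_matrix(s["tool_rot"].T@R).as_rotvec(),3))
E
python3 - <<'E'
from h import *
c=bot.capture("top");f=c["frame"]
cv2.imwrite("pics/crop1.png",cv2.resize(f[105:305,180:400,::-1],None,fx=3,fy=3,interpolation=cv2.INTER_CUBIC)[:600])
h=cv2.cvtColor(f,cv2.COLOR_RGB2HSV)
def blobs(m,x0,y0,x1,y1,mn):
    k=np.zeros_like(m);k[y0:y1,x0:x1]=m[y0:y1,x0:x1]
    n,l,st,ce=cv2.connectedComponentsWithStats(k)
    return [(ce[i].round(1),st[i].tolist()) for i in range(1,n) if st[i][4]>mn]
print("labels")
for ce,st in blobs(((h[...,1]<40)&(h[...,2]>180)).astype(np.uint8),200,115,370,165,100):
    p=(st[0]+st[2]/2-.5,st[1]+st[3]/2-.5);print(p,st,ray(c,p,184).round(1))
grey=((h[...,1]<45)&(h[...,2]>70)).astype(np.uint8)
for ce,st in blobs(grey,190,160,390,300,60):
    p=(st[0]+st[2]/2-.5,st[1]+st[3]/2-.5);print(ce,st,"z70",ray(c,p,70).round(1),"z39",ray(c,ce,39).round(1))
for p in((268,279),(327,277)):print("bar end",ray(c,p,39).round(1))
E
```

```text
labels
(304.0, 118.5) [239, 115, 131, 8, 750] [806.9  63.5 184. ]
(334.5, 134.0) [319, 123, 32, 23, 430] [770.4  -6.3 184. ]
(285.5, 137.0) [270, 126, 32, 23, 429] [763.9 105.7 184. ]
(235.5, 140.0) [220, 129, 32, 23, 535] [757.4 220.1 184. ]
[292.  188.6] [275, 171, 35, 36, 1123] z70 [664.8  99.7  70. ] z39 [669.9 102.3  39. ]
[308.7 234.6] [291, 217, 36, 36, 1026] z70 [549.  58.  70.] z39 [551.1  59.   39. ]
[296.8 274.9] [265, 260, 64, 22, 345] z70 [459.7  87.6  70. ] z39 [448.6  89.   39. ]
[195.6 291. ] [190, 285, 13, 13, 139] z70 [409.2 336.2  70. ] z39 [407.9 346.   39. ]
bar end [438.2 162.1  39. ]
bar end [443.3  12.4  39. ]
```

View pics/crop1.png

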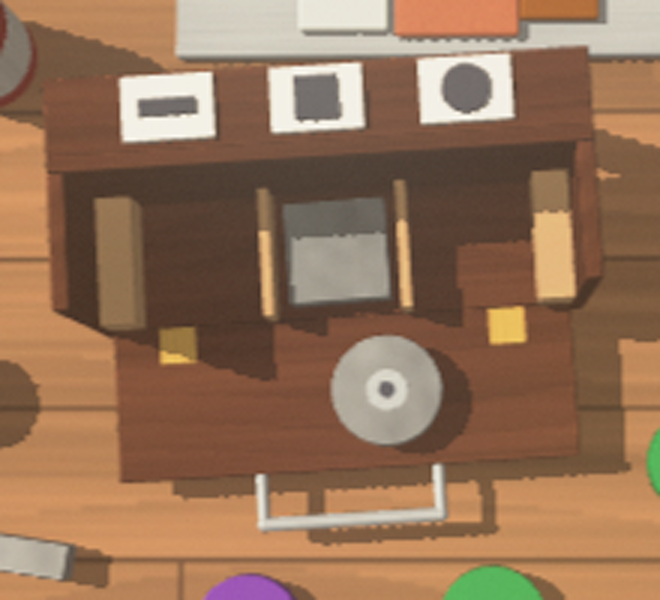

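The crop confirms it: grey wheel on the flap at crop (387,389), disc label at (465,88). Its bay is the right-hand empty one, and the square stone sits in the middle bay.
Chest yaw is about 3°. The hinge is at about (612.5, 96), the disc bay at about (671, -15) and the wheel at (549, 58).
Plan: cradle the wheel with half-open fingers, push it sideways to the bay's lane, then push it in, then lift the bar.

First I rotate to heading 3°, then cross over high.

```bash

python3 -m crank '{"fingers":[5,5,5,5,5],"dp":[[0,0,0],[0,0,0],[0,0,0],[0,0,0],[0,0,0]],"dr":[[0,0,-0.1],[0,0,-0.2],[0,0,-0.3],[0,0,-0.4],[0,0,-0.5]]}' 40
python3 -m crank '{"fingers":[5,5,5,5,5],"dp":[[0,0,0],[0,0,0],[0,0,0],[0,0,0],[0,0,0]],"dr":[[0,0,-0.1],[0,0,-0.2],[0,0,-0.3],[0,0,-0.4],[0,0,-0.5]]}'
python3 -m crank '{"fingers":[5,5,5,5,5],"dp":[[0,0,0],[0,0,0],[0,0,0],[0,0,0],[0,0,0]],"dr":[[0,0,-0.1],[0,0,-0.2],[0,0,-0.3],[0,0,-0.32],[0,0,-0.32]]}'
for i in 1 2 3 4 5; do python3 -m crank '{"fingers":[5,5,5,5,5],"dp":[[1.6,-2.9,0],[3.1,-5.8,0],[4.7,-8.7,0],[6.2,-11.6,0],[7.8,-14.5,0]],"dr":[[0,0,0],[0,0,0],[0,0,0],[0,0,0],[0,0,0]]}'; done
python3 - <<'E'
from h import *
s=bot.state();print(s["time"],s["tool_rot"].round(3).tolist(),s["ee_pos"].round(1),s["gripper_width"])
c=bot.capture("wrist");cv2.imwrite("pics/w1.png",c["frame"][:,:,::-1])
togo(s,[546,123,52])
t=np.radians(3);x=np.array([np.cos(t),np.sin(t),0]);z=np.array([0,0,-1.])
togo(s,[546,123,52],np.c_[x,np.cross(z,x),z])
E
```

```text
time: 0.62
ee_pos: [192.5, -620.6, 230.9]
tool_rot: [[0.721, -0.693, -0.0], [-0.693, -0.721, 0.001], [-0.001, -0.0, -1.0]]
ft_force: [-0.2, -0.0, 0.1]
gripper_width: 49.9
time: 1.03
ee_pos: [192.5, -620.6, 230.9]
tool_rot: [[0.965, -0.262, -0.0], [-0.262, -0.965, 0.001], [-0.0, -0.001, -1.0]]
ft_force: [0.2, 0.2, 0.6]
gripper_width: 50.0
time: 1.45
ee_pos: [192.6, -620.7, 231.0]
tool_rot: [[0.999, 0.049, -0.0], [0.049, -0.999, 0.0], [-0.0, -0.0, -1.0]]
ft_force: [0.6, 0.5, -0.5]
gripper_width: 50.2
time: 1.87
ee_pos: [263.5, -470.7, 231.1]
tool_rot: [[0.999, 0.047, -0.0], [0.047, -0.999, 0.0], [0.0, -0.0, -1.0]]
ft_force: [0.7, -0.2, 0.6]
gripper_width: 49.8
time: 2.28
ee_pos: [334.1, -321.9, 231.4]
tool_rot: [[0.999, 0.047, 0.0], [0.047, -0.999, -0.0], [0.0, 0.0, -1.0]]
ft_force: [0.7, -0.8, 0.8]
gripper_width: 50.2
time: 2.7
ee_pos: [404.8, -173.1, 231.5]
tool_rot: [[0.999, 0.047, 0.001], [0.047, -0.999, -0.0], [0.001, 0.0, -1.0]]
ft_force: [0.5, 0.4, 0.6]
gripper_width: 50.1
time: 3.12
ee_pos: [475.5, -24.3, 231.5]
tool_rot: [[0.999, 0.048, 0.001], [0.048, -0.999, -0.0], [0.001, 0.0, -1.0]]
ft_force: [0.7, -0.8, -0.6]
gripper_width: 50.1
time: 3.53
ee_pos: [546.2, 124.5, 231.4]
tool_rot: [[0.999, 0.048, 0.0], [0.048, -0.999, -0.0], [0.0, 0.0, -1.0]]
ft_force: [0.6, 0.7, 0.2]
gripper_width: 50.3
3.5333 [[0.999, 0.048, 0.0], [0.048, -0.999, -0.0], [0.0, 0.0, -1.0]] [546.2 124.5 231.4] 50.2631219407311
dp cm [-0.03  0.15 17.94]
dp cm [-0.03  0.15 17.94]
dr [ 0.    -0.    -0.004]
```

View pics/w1.png

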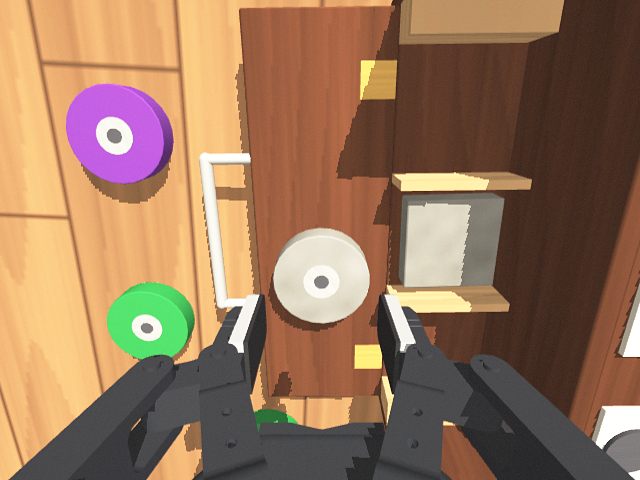

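Wrist view: the wheel is at (322,276), bar ends at (204,158) and (222,302), hinge line around column 392. I'll cross-check positions from this view, then descend.

```bash
python3 - <<'E'
from h import *
s=bot.state();c=bot.capture("wrist");P=wpose(c,s)
print("wheel",ray(c,(322,276),70,P).round(1))
for n,p,z in(("bar",(204,158),39),("bar",(222,302),39),("hinge",(397,100),45),("hinge",(388,300),45),("flapR",(388,397),45),("div top front",(389,299),85),("div top front",(396,181),85),("sq",(450,240),70)):print(n,ray(c,p,z,P).round(1))
E
python3 -m crank '{"fingers":[5,5,5,5,5],"dp":[[0,0,3.5],[0,0,7],[0,0,10.5],[0,0,14],[0,0,16]],"dr":[[0,0,0],[0,0,0],[0,0,0],[0,0,0],[0,0,0]]}'
python3 -m crank '{"fingers":[5,5,5,5,5],"dp":[[0,0,0.5],[0,0,1],[0,0,1.5],[0,0,1.9],[0,0,1.9]],"dr":[[0,0,0],[0,0,0],[0,0,0],[0,0,0],[0,0,0]]}'
```

```text
wheel [552.1  68.4  70. ]
bar [438.  167.9  39. ]
bar [448.8  18.5  39. ]
hinge [608.9 226.5  45. ]
hinge [622.6  32.8  45. ]
flapR [636.5 -92.2  45. ]
div top front [613.8  55.5  85. ]
div top front [607.5 163.2  85. ]
sq [665.9 109.9  70. ]
time: 4.05
ee_pos: [543.0, 121.9, 67.0]
tool_rot: [[0.999, 0.048, -0.006], [0.048, -0.999, -0.001], [-0.006, 0.001, -1.0]]
ft_force: [-0.4, 0.1, -0.3]
gripper_width: 49.9
time: 4.47
ee_pos: [546.6, 122.8, 53.2]
tool_rot: [[0.999, 0.05, 0.002], [0.05, -0.999, 0.0], [0.002, -0.0, -1.0]]
ft_force: [0.2, -0.2, 0.6]
gripper_width: 50.0
```

The views disagree by about 6–10 mm in y, so I'll use the scene camera as a third check before pushing.

```bash
python3 - <<'E'
from h import *
c=bot.capture("scene")
for n,p,z in(("lab disc",(268,312),184),("lab sq",(323,323),184),("lab bar",(381,335),184),("wheel hub",(328,258),70),("sqstone",(334,298),70)):print(n,ray(c,p,z).round(1))
f=c["frame"];h=cv2.cvtColor(f,cv2.COLOR_RGB2HSV)
t=bot.capture("top")
for nm,k in(("scene",c),("top",t)):
    # robot's TCP projected, to compare with where the fingers appear
    P=np.linalg.inv(k["pose"])
    for q in([552,63,70],[671,-15,45],[671,-5,45]):
        v=P@np.r_[q,1];print(nm,q,(k["fx"]*v[0]/v[2]+k["cx"]).round(1),(k["fy"]*v[1]/v[2]+k["cy"]).round(1))
a=cv2.resize(f[190:390,200:460,::-1],(520,400),interpolation=cv2.INTER_CUBIC)
cv2.imwrite("pics/s2.png",a)
E
```

```text
lab disc [772.3  -3.2 184. ]
lab sq [764.5 108.8 184. ]
lab bar [757.4 224.  184. ]
wheel hub [550.4  59.2  70. ]
sqstone [647.9 100.9  70. ]
scene [552, 63, 70] 329.4 258.9
scene [671, -15, 45] 282.5 299.1
scene [671, -5, 45] 286.6 300.1
top [552, 63, 70] 306.5 233.3
top [671, -15, 45] 337.6 187.6
top [671, -5, 45] 333.7 187.7
```

View pics/s2.png

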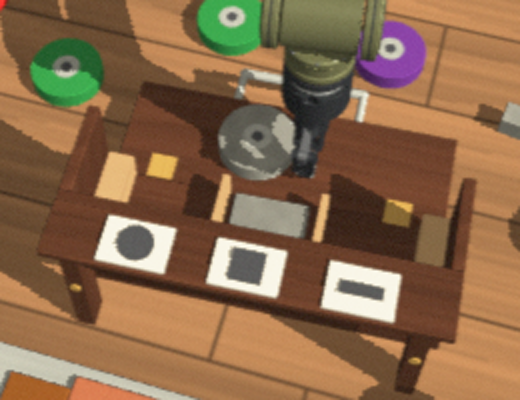

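Scene and top agree: hinge about (612.5, 98), bay about (672, -13), wheel about (550, 60). The crop shows the fingers down on the +y side of the wheel, clear of it. Pushing sideways by 93 mm.

```bash

for i in 1 2 ; do python3 -m crank '{"fingers":[5,5,5,5,5],"dp":[[0,0.8,0],[0,1.6,0],[0,2.4,0],[0,3.2,0],[0,4,0]],"dr":[[0,0,0],[0,0,0],[0,0,0],[0,0,0],[0,0,0]]}'|grep -v rot; done
python3 -m crank '{"fingers":[5,5,5,5,5],"dp":[[0,0.4,0],[0,0.8,0],[0,1.1,0],[0,1.3,0],[0,1.3,0]],"dr":[[0,0,0],[0,0,0],[0,0,0],[0,0,0],[0,0,0]]}'
python3 - <<'E'
from h import *
t=bot.capture("top");f=t["frame"];h=cv2.cvtColor(f,cv2.COLOR_RGB2HSV)
cv2.imwrite("pics/t3.png",cv2.resize(f[110:300,190:400,::-1],None,fx=3,fy=3,interpolation=cv2.INTER_CUBIC))
E
```

```text
time: 4.98
ee_pos: [548.4, 82.4, 53.0]
ft_force: [0.1, 4.6, 3.1]
gripper_width: 49.9
time: 5.4
ee_pos: [550.3, 42.4, 53.0]
ft_force: [0.7, 5.5, 4.2]
gripper_width: 50.1
time: 5.82
ee_pos: [550.9, 29.5, 52.8]
tool_rot: [[0.999, 0.049, 0.001], [0.049, -0.999, 0.0], [0.001, -0.0, -1.0]]
ft_force: [-0.6, 3.7, 3.9]
gripper_width: 49.8
```

View pics/t3.png

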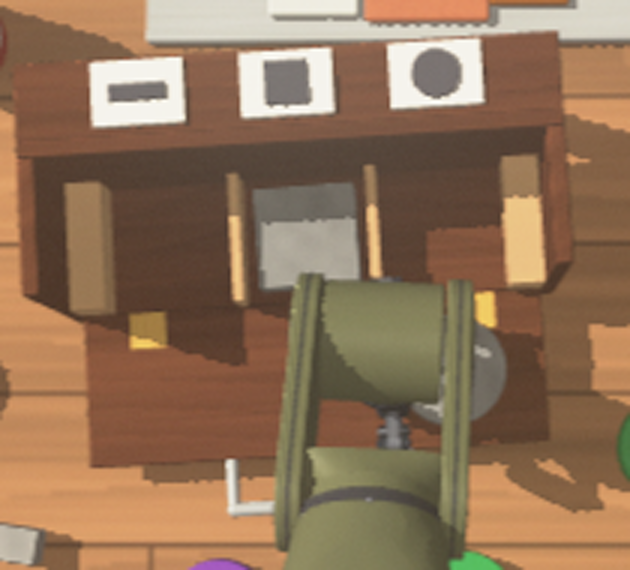

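The wheel (grey edge at crop x≈506) sits in the lane of the disc bay. Next I back off, lift, shift to in front of the wheel and turn 90° so the camera faces the bay.

```bash

python3 -m crank '{"fingers":[5,5,5,5,5],"dp":[[0,-0.5,0],[0,-1,-1],[0,-1,-4],[0,-1,-7],[0,-1,-8]],"dr":[[0,0,0],[0,0,0],[0,0,0],[0,0,0],[0,0,0]]}'|grep -v rot
python3 -m crank '{"fingers":[5,5,5,5,5],"dp":[[-2,2,0],[-4,4,0],[-6,6,0],[-6,6,0],[-6,6,0]],"dr":[[0,0,-0.1],[0,0,-0.2],[0,0,-0.3],[0,0,-0.4],[0,0,-0.5]]}'|grep -v rot
python3 -m crank '{"fingers":[5,5,5,5,5],"dp":[[0,0,0],[0,0,0],[0,0,0],[0,0,0],[0,0,0]],"dr":[[0,0,-0.11],[0,0,-0.22],[0,0,-0.33],[0,0,-0.44],[0,0,-0.54]]}' |grep -v rot
python3 -m crank '{"fingers":[5,5,5,5,5],"dp":[[0,0,0],[0,0,0],[0,0,0],[0,0,0],[0,0,0]],"dr":[[0,0,-0.11],[0,0,-0.22],[0,0,-0.33],[0,0,-0.44],[0,0,-0.54]]}'
python3 - <<'E'
from h import *
s=bot.state()
c=bot.capture("wrist");cv2.imwrite("pics/w4.png",c["frame"][:,:,::-1])
t=np.radians(93.4);x=np.array([np.cos(t),np.sin(t),0]);z=np.array([0,0,-1.])
togo(s,[494.5,-23.2,52],np.c_[x,np.cross(z,x),z])
E
```

```text
time: 6.28
ee_pos: [552.1, 39.8, 137.1]
ft_force: [0.8, -0.6, 0.2]
gripper_width: 50.1
time: 6.7
ee_pos: [491.7, -24.0, 131.9]
ft_force: [1.0, -0.6, 0.7]
gripper_width: 49.8
time: 7.12
ee_pos: [492.5, -23.1, 131.9]
ft_force: [0.5, 0.3, -0.3]
gripper_width: 50.1
time: 7.53
ee_pos: [492.5, -23.1, 131.9]
tool_rot: [[-0.065, 0.998, -0.001], [0.998, 0.065, -0.001], [-0.001, -0.001, -1.0]]
ft_force: [0.1, -0.2, 0.6]
gripper_width: 49.9
dp cm [-0.02  0.21  7.99]
dr [-0.001  0.001  0.005]
```

View pics/w4.png

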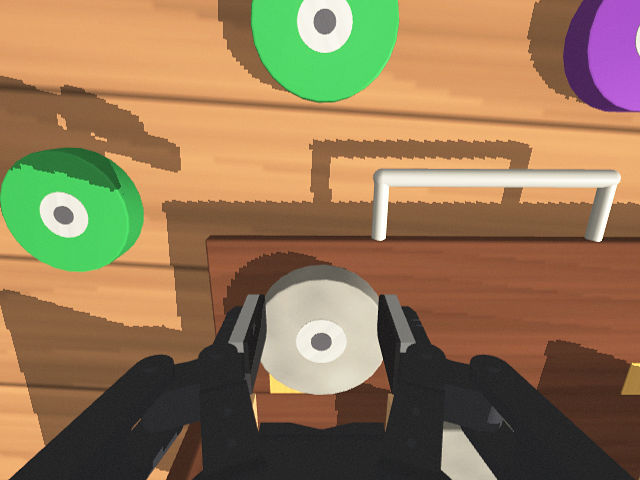

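Wrist view: wheel hub at (321,341), centred between the fingers (about 245 and 400) and between the bay edges (257 and 390). I'll descend 6 mm farther back, then push in to a tool x of about 3 mm past the hinge.

```bash

python3 -m crank '{"fingers":[5,5,5,5,5],"dp":[[0,-0.6,2],[0,-0.6,4],[0,-0.6,6],[0,-0.6,7.5],[0,-0.6,7.9]],"dr":[[0,0,0],[0,0,0],[0,0,0],[0,0,0],[0,0,0]]}'|grep -v rot
for i in 1 2 ; do python3 -m crank '{"fingers":[5,5,5,5,5],"dp":[[0,0.8,0],[0,1.6,0],[0,2.4,0],[0,3.2,0],[0,4,0]],"dr":[[0,0,0],[0,0,0],[0,0,0],[0,0,0],[0,0,0]]}'|grep -v rot; done
python3 - <<'E'
from h import *
s=bot.state()
c=bot.capture("wrist");cv2.imwrite("pics/w5.png",c["frame"][:,:,::-1])
togo(s,[612.5+3+6.8,98+.2-113.8,52])
E
```

```text
time: 8.0
ee_pos: [484.4, -23.1, 50.1]
ft_force: [-0.3, 0.4, -0.6]
gripper_width: 49.7
time: 8.42
ee_pos: [528.0, -21.0, 54.0]
ft_force: [-4.0, -0.6, 2.9]
gripper_width: 50.1
time: 8.83
ee_pos: [567.6, -18.7, 53.9]
ft_force: [-5.9, 0.5, 4.6]
gripper_width: 50.2
dp cm [-0.02  5.48  0.19]
```

View pics/w5.png

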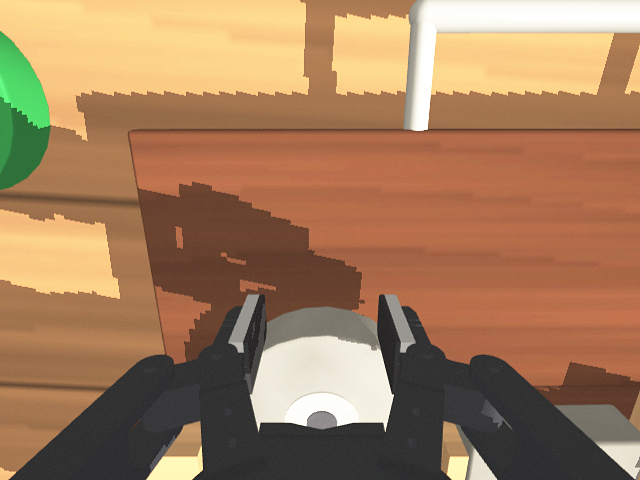

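The wheel is seated in the cradle (hub at (322,415)) and centred. Pushing the remaining 55 mm.

```bash

python3 -m crank '{"fingers":[5,5,5,5,5],"dp":[[0,0.8,0],[0,1.6,0],[0,2.4,0],[0,3.2,0],[0,4,0]],"dr":[[0,0,0],[0,0,0],[0,0,0],[0,0,0],[0,0,0]]}'|grep -v rot
python3 -m crank '{"fingers":[5,5,5,5,5],"dp":[[0,0.5,0],[0,1,0],[0,1.3,0],[0,1.5,0],[0,1.5,0]],"dr":[[0,0,0],[0,0,0],[0,0,0],[0,0,0],[0,0,0]]}'|grep -v rot
python3 -m crank '{"fingers":[5,5,5,5,5],"dp":[[0,-1.5,0],[0,-3,-1],[0,-4,-5],[0,-5,-9],[0,-6,-13]],"dr":[[0,0,0],[0,0,0],[0,0,0],[0,0,0],[0,0,0]]}'|grep -v rot
python3 -m crank '{"fingers":[5,5,5,5,5],"dp":[[0,-4,0],[0,-8,0],[0,-12,0],[0,-14,0],[0,-14,0]],"dr":[[0,0,0],[0,0,0],[0,0,0],[0,0,0],[0,0,0]]}'
python3 - <<'E'
from h import *
t=bot.capture("top");f=t["frame"]
cv2.imwrite("pics/t6.png",cv2.resize(f[110:300,190:400,::-1],None,fx=3,fy=3,interpolation=cv2.INTER_CUBIC))
P=np.linalg.inv(t["pose"]);v=P@np.array([672,-12.7,70,1]);print("expected hub px",t["fx"]*v[0]/v[2]+t["cx"],t["fy"]*v[1]/v[2]+t["cy"])
h=cv2.cvtColor(f,cv2.COLOR_RGB2HSV)
m=((h[...,1]<45)&(h[...,2]>60)).astype(np.uint8);k=np.zeros_like(m);k[160:215,318:360]=m[160:215,318:360]
n,l,st,ce=cv2.connectedComponentsWithStats(k)
for i in range(1,n):
    if st[i][4]>100: print(st[i],ce[i],ray(t,(st[i][0]+st[i][2]/2-.5,st[i][1]+st[i][3]/2-.5),70).round(1))
E
```

```text
time: 9.3
ee_pos: [607.1, -16.3, 53.8]
ft_force: [-6.2, -1.4, 4.0]
gripper_width: 49.8
time: 9.72
ee_pos: [622.3, -15.4, 53.8]
ft_force: [-4.7, -0.9, 4.2]
gripper_width: 49.9
time: 10.13
ee_pos: [561.8, -18.9, 184.4]
ft_force: [0.5, -0.1, 0.4]
gripper_width: 49.9
time: 10.55
ee_pos: [420.1, -27.2, 183.3]
tool_rot: [[-0.058, 0.998, 0.002], [0.998, 0.058, -0.0], [-0.001, 0.002, -1.0]]
ft_force: [0.7, 0.1, 0.1]
gripper_width: 49.9
expected hub px 336.838104401314 185.52482219031813
[ 320  169   36   36 1017] [337.13765978 186.45034415] [669.5 -14.4  70. ]
```

View pics/t6.png

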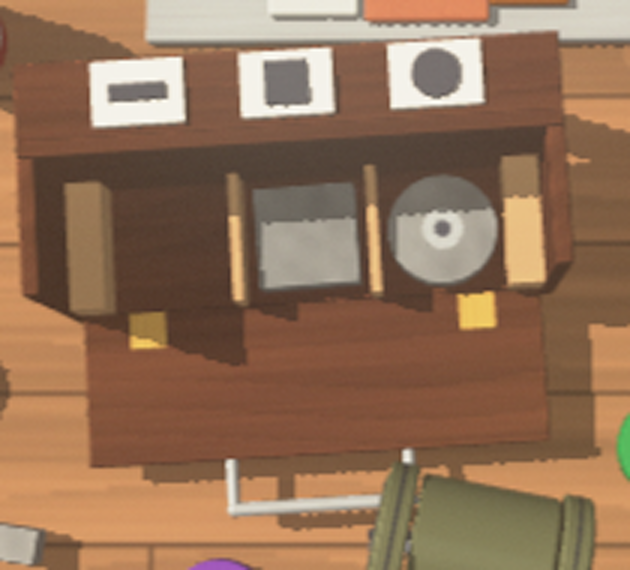

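The wheel is home: measured (669.5,-14.4) against the expected (672,-12.7), hub at crop (443,228). Next the bar: turn back to heading 3.4° and hover over (441,88).

```bash

python3 -m crank '{"fingers":[3,3,3,3,3],"dp":[[3,0.7,0],[6,1.4,0],[9,2.1,0],[11.4,2.8,0],[11.4,2.8,0]],"dr":[[0,0,0.1],[0,0,0.2],[0,0,0.3],[0,0,0.4],[0,0,0.5]]}'|grep -v rot
python3 -m crank '{"fingers":[3,3,3,3,3],"dp":[[0,0,0],[0,0,0],[0,0,0],[0,0,0],[0,0,0]],"dr":[[0,0,0.11],[0,0,0.22],[0,0,0.33],[0,0,0.44],[0,0,0.54]]}' |grep -v rot
python3 -m crank '{"fingers":[3,3,3,3,3],"dp":[[0,0,2],[0,0,4],[0,0,6],[0,0,8],[0,0,8]],"dr":[[0,0,0.11],[0,0,0.22],[0,0,0.33],[0,0,0.44],[0,0,0.53]]}'
python3 - <<'E'
from h import *
s=bot.state();c=bot.capture("wrist");f=c["frame"].copy();P=wpose(c,s)
Q=np.linalg.inv(P)
for q in([441,88,39],[436.3,163,39],[445,13,39]):
    v=Q@np.r_[q,1];print((c["fx"]*v[0]/v[2]+c["cx"]).round(),(c["fy"]*v[1]/v[2]+c["cy"]).round())
cv2.imwrite("pics/w7.png",f[:,:,::-1])
t=np.radians(3.4);x=np.array([np.cos(t),np.sin(t),0]);z=np.array([0,0,-1.])
togo(s,[441,88,20],np.c_[x,np.cross(z,x),z])
E
```

```text
time: 11.02
ee_pos: [445.6, 91.8, 184.0]
ft_force: [-1.1, -0.1, 0.4]
gripper_width: 30.2
time: 11.43
ee_pos: [445.2, 88.7, 183.8]
ft_force: [-0.2, -0.2, 0.4]
gripper_width: 30.0
time: 11.85
ee_pos: [442.1, 88.4, 99.1]
tool_rot: [[0.998, 0.055, -0.006], [0.055, -0.998, -0.0], [-0.006, -0.0, -1.0]]
ft_force: [-1.7, 1.1, -0.6]
gripper_width: 29.8
320.0 257.0
318.0 129.0
320.0 359.0
dp cm [-0.07  0.03  7.92]
dr [-0.     0.006 -0.004]
```

View pics/w7.png

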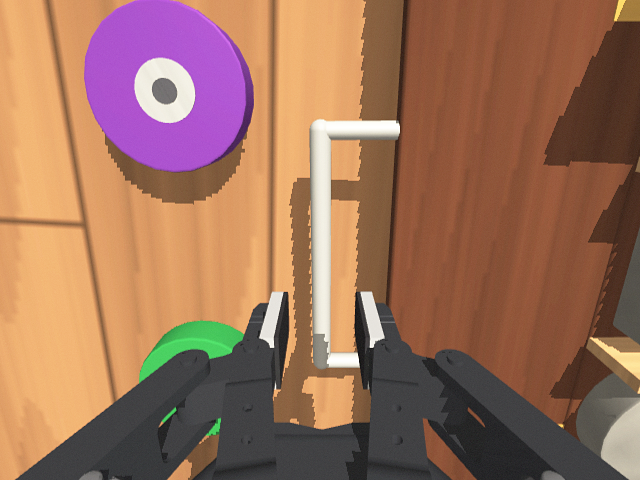

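The bar runs (318,125)–(322,360), exactly as projected and centred between the fingers. Descending and gripping.

```bash

python3 -m crank '{"fingers":[3,3,3,3,3],"dp":[[0,0,2],[0,0,4],[0,0,6],[0,0,7.5],[0,0,7.9]],"dr":[[0,0,0],[0,0,0],[0,0,0],[0,0,0],[0,0,0]]}' 40|grep -v rot
python3 -m crank '{"fingers":[0.8,0.8,0.8,0.8,0.8],"dp":[[0,0,0],[0,0,0],[0,0,0],[0,0,0],[0,0,0]],"dr":[[0,0,0],[0,0,0],[0,0,0],[0,0,0],[0,0,0]]}' 40
python3 - <<'E'
import numpy as np
# bar arc about hinge, r,phase: lowered (-172,-6) ; shifts from start, cm, tool x=chest x, tool z=down
for n in range(0,26):
    a=np.pi/2*n/24; x=-172*np.cos(a)-6*np.sin(a); z=172*np.sin(a)-6*np.cos(a)
    print(n,round((x+172)/10,1),round(-(z+6)/10,1),end=" | ")
E
```

```text
time: 12.32
ee_pos: [443.2, 88.4, 22.4]
ft_force: [-0.2, 0.5, 0.7]
gripper_width: 30.3
time: 12.73
ee_pos: [441.2, 88.2, 24.1]
tool_rot: [[0.998, 0.061, -0.006], [0.061, -0.998, -0.0], [-0.006, -0.0, -1.0]]
ft_force: [-8.1, 0.3, -1.3]
gripper_width: 10.5
0 0.0 -0.0 | 1 -0.0 -1.1 | 2 0.1 -2.3 | 3 0.2 -3.4 | 4 0.4 -4.5 | 5 0.7 -5.6 | 6 1.1 -6.6 | 7 1.5 -7.7 | 8 2.0 -8.7 | 9 2.6 -9.7 | 10 3.2 -10.6 | 11 3.9 -11.5 | 12 4.6 -12.3 | 13 5.4 -13.1 | 14 6.3 -13.9 | 15 7.1 -14.6 | 16 8.1 -15.2 | 17 9.1 -15.8 | 18 10.1 -16.3 | 19 11.1 -16.7 | 20 12.2 -17.1 | 21 13.3 -17.4 | 22 14.4 -17.6 | 23 15.5 -17.7 | 24 16.6 -17.8 | 25 17.7 -17.8 |
```

Gripped at 10.5 mm. Starting up the arc.

```bash

python3 -m crank '{"fingers":[0.8,0.8,0.8,0.8,0.8],"dp":[[0,0,-1.1],[0.1,0,-2.3],[0.2,0,-3.4],[0.4,0,-4.5],[0.7,0,-5.6]],"dr":[[0,0,0],[0,0,0],[0,0,0],[0,0,0],[0,0,0]]}'
python3 -m crank '{"fingers":[0.8,0.8,0.8,0.8,0.8],"dp":[[0.4,0,-1],[0.8,0,-2.1],[1.3,0,-3.1],[1.9,0,-4.1],[2.5,0,-5]],"dr":[[0,0,0],[0,0,0],[0,0,0],[0,0,0],[0,0,0]]}'
```

```text
time: 13.15
ee_pos: [448.2, 88.6, 80.7]
tool_rot: [[0.998, 0.061, -0.006], [0.061, -0.998, -0.0], [-0.006, -0.0, -1.0]]
ft_force: [-5.6, -0.3, -4.9]
gripper_width: 10.5
time: 13.57
ee_pos: [471.5, 90.1, 131.2]
tool_rot: [[0.998, 0.061, -0.011], [0.061, -0.998, -0.001], [-0.011, 0.0, -1.0]]
ft_force: [-16.1, -1.4, 5.6]
gripper_width: 10.3
```

```bash

python3 -m crank '{"fingers":[0.8,0.8,0.8,0.8,0.8],"dp":[[0.6,0,-0.9],[1.3,0,-1.8],[2.1,0,-2.6],[3,0,-3.4],[3.8,0,-4.1]],"dr":[[0,0,0],[0,0,0],[0,0,0],[0,0,0],[0,0,0]]}'
python3 -m crank '{"fingers":[0.8,0.8,0.8,0.8,0.8],"dp":[[1,0,-0.6],[2,0,-1.2],[3,0,-1.7],[4,0,-2.1],[5.1,0,-2.5]],"dr":[[0,0,0],[0,0,0],[0,0,0],[0,0,0],[0,0,0]]}'
```

```text
time: 13.98
ee_pos: [512.0, 92.5, 174.7]
tool_rot: [[0.998, 0.061, -0.004], [0.061, -0.998, -0.0], [-0.004, 0.0, -1.0]]
ft_force: [-11.0, -0.7, 5.6]
gripper_width: 10.5
time: 14.4
ee_pos: [565.0, 95.7, 201.9]
tool_rot: [[0.998, 0.061, 0.002], [0.061, -0.998, 0.0], [0.002, -0.0, -1.0]]
ft_force: [-5.8, -0.7, 6.4]
gripper_width: 10.0
```

```bash

python3 -m crank '{"fingers":[0.8,0.8,0.8,0.8,0.8],"dp":[[1.1,0,-0.3],[2.1,0,-0.5],[3.1,0,-0.6],[3.9,0,-0.7],[4.3,0,-0.7]],"dr":[[0,0,0],[0,0,0],[0,0,0],[0,0,0],[0,0,0]]}'
python3 -m crank '{"fingers":[0.8,0.8,0.8,0.8,0.8],"dp":[[0.2,0,0],[0.3,0,0],[0.3,0,0],[0.3,0,0],[0.3,0,0]],"dr":[[0,0,0],[0,0,0],[0,0,0],[0,0,0],[0,0,0]]}'
```

```text
time: 14.82
ee_pos: [607.2, 98.2, 208.9]
tool_rot: [[0.998, 0.061, -0.001], [0.061, -0.998, 0.0], [-0.001, -0.0, -1.0]]
ft_force: [-22.3, -2.3, 16.7]
gripper_width: 10.0
time: 15.23
ee_pos: [607.2, 98.2, 208.9]
tool_rot: [[0.998, 0.061, -0.007], [0.061, -0.998, -0.001], [-0.007, 0.0, -1.0]]
ft_force: [-22.2, -2.2, 16.2]
gripper_width: 10.2
```

It's against the stop (x unchanged at 607.2, -22 N). Release, retreat upward and check.

```bash

python3 -m crank '{"fingers":[3,3,3,3,3],"dp":[[0,0,0],[0,0,0],[0,0,0],[0,0,0],[0,0,0]],"dr":[[0,0,0],[0,0,0],[0,0,0],[0,0,0],[0,0,0]]}'
python3 -m crank '{"fingers":[3,3,3,3,3],"dp":[[0,0,-1],[0,0,-3],[0,0,-5],[0,0,-8],[0,0,-10]],"dr":[[0,0,0],[0,0,0],[0,0,0],[0,0,0],[0,0,0]]}'
python3 -m crank '{"fingers":[3,3,3,3,3],"dp":[[-4,0,0],[-8,0,0],[-12,0,0],[-16,0,0],[-19,0,0]],"dr":[[0,0,0],[0,0,0],[0,0,0],[0,0,0],[0,0,0]]}'
python3 - <<'E'
from h import *
for n in("top","scene"):
    c=bot.capture(n);f=c["frame"]
    P=np.linalg.inv(c["pose"])
    for a in (0,0.08):
      for y in(-72,72):
        x=-172*np.sin(a)-6*np.cos(a);z=45+172*np.cos(a)-6*np.sin(a);th=np.radians(3.4)
        q=[612.5+x*np.cos(th)-y*np.sin(th),98+x*np.sin(th)+y*np.cos(th),z,1];v=P@q
        print(n,a,y,(c["fx"]*v[0]/v[2]+c["cx"]).round(1),(c["fy"]*v[1]/v[2]+c["cy"]).round(1))
    if n=="top":A=cv2.resize(f[110:300,190:400],(400,362),interpolation=cv2.INTER_CUBIC)
    else:B=cv2.resize(f[190:371,200:400],(400,362),interpolation=cv2.INTER_CUBIC)
cv2.imwrite("pics/end.png",np.hstack([A,B])[:,:,::-1])
E
```

```text
time: 15.65
ee_pos: [610.6, 98.2, 203.9]
tool_rot: [[0.998, 0.06, 0.001], [0.06, -0.998, 0.0], [0.001, -0.0, -1.0]]
ft_force: [-0.5, 0.6, -0.5]
gripper_width: 30.0
time: 16.07
ee_pos: [610.7, 98.3, 306.6]
tool_rot: [[0.998, 0.06, 0.003], [0.06, -0.998, 0.0], [0.003, -0.0, -1.0]]
ft_force: [-0.1, 0.8, -0.0]
gripper_width: 29.9
time: 16.48
ee_pos: [418.2, 86.7, 303.9]
tool_rot: [[0.998, 0.06, 0.0], [0.06, -0.998, 0.0], [0.0, -0.0, -1.0]]
ft_force: [1.2, -1.2, 0.9]
gripper_width: 30.0
top 0 -72 320.1 201.3
top 0 72 254.5 205.3
top 0.08 -72 320.5 207.6
top 0.08 72 254.9 211.6
scene 0 -72 305.3 241.2
scene 0 72 373.4 254.2
scene 0.08 -72 306.8 236.1
scene 0.08 72 374.6 248.9
```

View pics/end.png

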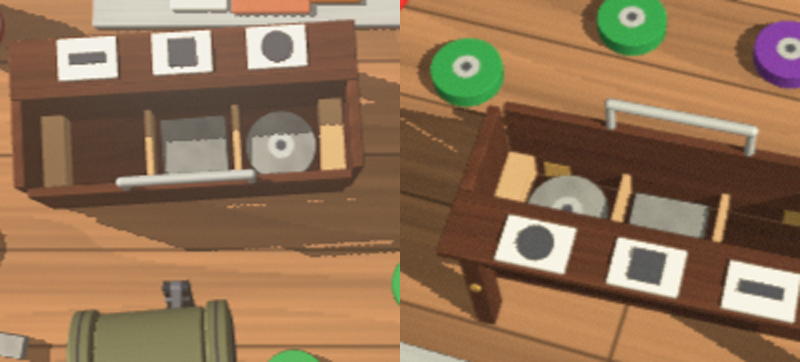

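The flap is shut. Bar ends are at top (254,206)/(322,202) and scene (305,241.5). For angle 0 I expect (254.5,205.3)/(320,201.3) and (305.3,241.2). At 0.08 rad they would be 5–6 px away. The wheel lies flat in the disc bay. Handing in.

```bash
python3 -c "
from rig import bot
s=bot.state();print(s['time'],s['ft_force'].round(1));bot.close_job()"
```

```text
16.5833 [-0.2  0.1  0.7]
the job is handed in; nothing more can be done
```

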